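# Load a slide carrier under the lens of an imaging stand

### The job

Load the slide carrier that lies on the bench into the imaging stand: lay it flat in the open loading end of the track, tapered end towards the lens and notched edge on the catch side, then slide it along the track from behind, under the lens, against the sprung end stop until the side catch snaps into its notch, and let go so that the carrier stays caught. Do it by feel and gently, because the stop is re-clamped by every user: do not ram or wedge the carrier in the stand, do not knock the lens head, and leave the other things on the bench where they are.

Things in the scene. Friction and masses are not known exactly. Their poses are not given: they have to be found in the camera images.
- carrier: Slide carrier: loose flat dark metal plate 120 (x) x 50 (y) x 11 mm, about 0.14 kg, glass slide let into its top. Origin: centre of underside, z up. Its +x end tapers over the last 15 mm to 33 mm wide; its -x end is square, ribbed on top. Square notch 7 mm deep, 16 mm long in its -y edge, x = -17.5 to -1.5 mm. Grasp across the 50 mm.
- stand: Imaging stand, grey base 340 x 140 mm. Origin on the bench below the track's centre line; z up; x = direction in which carriers are pushed, y = towards the rear column. Track floor 16 mm above the origin, x -176 to +140, y -35 to +35 mm; base top 14 mm. A carrier goes in with its x and y along the stand's. Never push or press the carrier with over 15 N.
- load_place (a point): Point on the track floor in the open loading end, 112 mm before the stand's origin: a good place to lay the carrier's origin, its tapered end then just inside the flare. No rails here (x = -176 to -55 mm), so open fingers have room on both sides; the base reaches from y = -55 to +85 mm. Axes as the stand's.
- rail_mouth (a point): Point on the track floor where the rails begin, x = -30 mm in the stand. Rails run to x = +100 mm, inner faces at y = +-26 mm (1 mm play a side), 5 mm high at -y, 9 mm at +y. The flared mouth before it narrows from 72 mm wide at x = -55 mm to 52 mm here. Axes as the stand's.
- home_zero (a point): Point on the track floor where the caught carrier's origin lies IF the field stop (aluminium slide beside the -y rail, with catch and end plunger) is at its zero mark. It is clamped anywhere from 22 mm before to 18 mm beyond that, differently each time and not measured. Axes as the stand's. The plunger's free face is 57.5 mm beyond this point, moving with the setting.
- lens_head: Lens head on the stand: rear column, arm, black barrel 34 mm across, ring light 52 mm across at its foot, 209 mm high. Origin and axes are those of the stand. Delicate: at most 5 N from anything.
- lens_gap (a point): Centre of the ring light's underside, on the lens axis: 14 mm above the track floor, so 3 mm above a carrier lying flat. x = 80 mm in the stand.
- catch (a joint): Side catch, m: sprung steel nose 6 mm thick that stands 6 mm into the track from the -y rail. 0 = out (free or in the carrier's notch); 0.003 to 0.005 = riding on the carrier's edge. End plunger: 2 N, rising 0.8 N per mm, solid after 8 mm. The catch drops in when the plunger is 2.5 mm in. Sliding drag 2 to 4 N, to 6 N as the taper opens the catch. Let go, the plunger holds notch on catch.
- reagent_bottle: small white reagent bottle, 41 mm across, 74 mm high, bystander; origin centre of its underside
- tube_rack: small tube rack with micro tubes, 62 x 116 x 59 mm, bystander; origin centre of its underside
- slide_box: small lidded box, 83 x 63 x 37 mm, bystander; origin centre of its underside
- wide_bottle: white wide-neck bottle, 74 mm across, 160 mm high, bystander behind the stand's right end; origin centre of its underside
- tape_roll: roll of label tape, 78 mm across, 19 mm high, bystander; origin centre of its underside
Things that resemble listed ones, but are neither listed nor needed, are in the scene too. There is more than one size of the carrier; the one meant has the size given above.

How it is judged:
By the outcome, as a careful person would: the job done as asked, in the order asked, and still so for the second after the job is handed in, with the robot touching nothing.
It also fails if it takes over 51 s, if anything falls off the work surface, if the arm or the gripper's body presses on something with over 40 N, if the wrist force passes 120 N, or if a joint passes its speed limit or range.

### The arm

A 6-joint arm with a two-finger parallel gripper is mounted at the origin on the work surface; the furniture and walls round the work are solid. World frame = base frame: x ahead of the robot, y to its left, z up, the work surface at z = 0. Lengths are in mm, angles in rad, forces in N, time in s.
With the tool pointing down it reaches from about 350 to 875 mm from the base axis. Payload 4.2 kg.
Tool frame: the origin (TCP) lies between the finger pads; the fingertips stand 25 mm ahead of it and the grasp point (between the pads) lies 6 mm ahead of it; z points along the fingers, y is the line along which they close (so a half turn about z gives the same grasp; the last joint's range is limited). The gripper opens to 85 mm and grips with 20 to 120 N. Pads are 22 mm wide; open, the fingers measure 114 mm over their backs; the gripper's body (76 mm by 85 mm) begins 54 mm behind the grasp point. The pads swing forward as they close: fully open they stand 13 mm farther back than shut.
Start: joints at [1.445, 0.385, 0.008, 0, -1.194, -0.259], TCP at [234.575, 579.287, 224.112] pointing down, gripper open.
Joint ranges: [-3.14, 3.14], [-1.21, 2.06], [-1.07, 1.41], [-3.16, 2.05], [-2.99, -0.16], [-3.1, 3.1]. Speed limits (rad/s): [2.79, 2.79, 3.14, 3.14, 3.14, 3.14].

### API

Orientations are given as a unit quaternion [x, y, z, w].
In Python, from bench import arm gives the robot as it stands.
- The arm moves only by the shell command python3 -m pendant 'ROWS'. ROWS is JSON, a list of rows, each a list of 7 numbers: the shift along the tool's x, y, z in m, then the turn, a rotation vector about the tool's x, y, z in degrees, then the finger opening in m, from 0 to 0.0854. In form: [[x, y, z, wx, wy, wz, fingers], ...]. A call has 1 to 12 rows; each row shifts and turns the commanded pose from where the row before left it, along the tool's axes as they then stand; what a row does not reach is not made up. A row lasts 1/10 s, in which the tool goes at most 50 mm and 8.59 degrees, less where a joint would pass 70% of its speed; a pose out of reach is approached as far as the arm can. A call is refused whole if a number of a shift passes 0.05 or a number of a turn 8.59, either way. A call with a gripper value outside its range is refused whole. The fingers move at their own pace and stop on an object; the grip force is fixed at half the most. Time passes only in rows, so rows that do not move let the fingers close. It gives the time, the measured TCP pose, the force, the opening and the grip force at its end, in the units of the state.
- arm.read_state(): the state, without advancing time (a new reading comes with each control period).
- arm.get_image(name): name is "scene" or "top" or "wrist"; returns a dict with "image" (400x640x3 uint8, red, green, blue), "fx", "fy", "cx", "cy" (pixels), "k1" (the pictures are not rectified: a ray, as slopes to the right and down, at radius r is drawn at 1 + k1 r^2 times it, then the intrinsics apply), "xyz" and "rotation" of the camera in the world. Camera axes: x right, y down, z forward; pixel columns grow to the right and rows downward; lengths in mm; the calibration is good to about 2 mm. A picture is of the moment at which its call begins. There is no depth.
- arm.job_done(): hands the job in; it is judged then, once.
The state is a dict: "clock": time; "joints": joint angles; "joint_vel": joint speeds; "joint_efforts": joint torques, N m; "position": TCP position; "ee_rot": TCP orientation; "contact_force": force on the tool from outside, world axes, zero at the start; "wrist_torque": the same for the moment, N m; "gripper_width": finger opening in mm; "grasp_force": force on a finger pad.
Only numpy, scipy, OpenCV 4.12 (cv2) and the standard library are available. Lean on these libraries where they do the work, as an engineer would, in place of code of your own. Each camera call takes 0.05 s, during which the arm holds its last target. There are 200 camera calls.

## Working session

There is one attempt and no reset: what is moved stays moved. The work goes in short steps, Python scripts to look and compute and a shell command to move; the robot and the scene stay as the last step left them, time stands still between calls to the robot, and variables do not carry over. Pictures are saved under pics/ and viewed, at most 10 in all, crops included, and the job is handed in when it is done.

```bash
ls; mkdir -p pics; cat > h.py <<'E'
import numpy as np,cv2
from bench import arm
from scipy.spatial.transform import Rotation as R
def get(n):
    d=arm.get_image(n); d['R']=np.array(d['rotation'],float); 
    if d['R'].shape!=(3,3): d['R']=R.from_quat(d['R']).as_matrix()
    d['xyz']=np.array(d['xyz'],float); return d
def K(d): return np.array([[d['fx'],0,d['cx']],[0,d['fy'],d['cy']],[0,0,1.]])
def rays(d,p):
    q=cv2.undistortPoints(np.array(p,float).reshape(-1,1,2),K(d),np.array([d['k1'],0,0,0,0.])).reshape(-1,2)
    return np.c_[q,np.ones(len(q))]@d['R'].T
def plane(d,p,z):
    r=rays(d,p); return d['xyz']+r*((z-d['xyz'][2])/r[:,2])[:,None]
def proj(d,P):
    P=np.array(P,float).reshape(-1,3); c=(P-d['xyz'])@d['R']; 
    return cv2.projectPoints(c,np.zeros(3),np.zeros(3),K(d),np.array([d['k1'],0,0,0,0.]))[0].reshape(-1,2)
def tri(d1,p1,d2,p2):
    out=[]
    for a,b in zip(rays(d1,p1),rays(d2,p2)):
        a/=np.linalg.norm(a);b/=np.linalg.norm(b)
        s=np.linalg.lstsq(np.c_[a,-b],d2['xyz']-d1['xyz'],rcond=None)[0]
        u=d1['xyz']+a*s[0];v=d2['xyz']+b*s[1]; out.append([*((u+v)/2),np.linalg.norm(u-v)])
    return np.array(out)
def save(d,n): cv2.imwrite('pics/'+n,cv2.cvtColor(d['image'],cv2.COLOR_RGB2BGR))
E
python3 - <<'E'
from h import *
import pickle
D={}
for n in('scene','top','wrist'):
    d=get(n);D[n]=d;save(d,n+'0.png');print(n,d['xyz'],d['R'].round(3).tolist(),d['fx'],d['k1'])
pickle.dump(D,open('D0.pkl','wb'));print(arm.read_state())
E
```

```text
pics
scene [1090.6105271   452.51410845 1216.56369645] [[-0.575, 0.687, -0.444], [0.818, 0.478, -0.319], [-0.007, -0.547, -0.837]] 419.1159495436623 -0.06772194878839968
top [ 212.93316099   12.42326088 1404.08069144] [[0.028, -0.984, 0.176], [-1.0, -0.03, -0.009], [0.014, -0.176, -0.984]] 441.9398977886217 0.0008786045162144908
wrist [302.87291517 551.12293469 373.35295399] [[-0.376, -0.886, -0.271], [-0.926, 0.361, 0.108], [0.002, 0.291, -0.957]] 277.8807056388986 -0.027007803638382274
{'clock': 0.15, 'joints': array([ 1.44462849e+00,  3.85384921e-01,  6.94302506e-03, -3.49182856e-04,
       -1.19401168e+00, -2.58617001e-01]), 'joint_vel': array([-0.00112701, -0.00353601,  0.0030738 ,  0.00173742,  0.00180125,
        0.00014752]), 'joint_efforts': array([-2.51279744e-04, -3.92678368e+01,  1.88582450e+01,  4.18862119e+00,
       -3.42350169e-03,  3.45181952e-06]), 'position': array([234.4076432 , 578.8880511 , 223.27157924]), 'ee_rot': array([ 9.81536935e-01, -1.91270834e-01, -1.07100103e-04,  8.37546771e-04]), 'contact_force': array([-0.13986276,  0.00191878, -0.16300362]), 'wrist_torque': array([-0.01343274,  0.00466835,  0.02706945]), 'grasp_force': 0.0, 'gripper_width': 85.36013310385887}
```

View pics/top0.png

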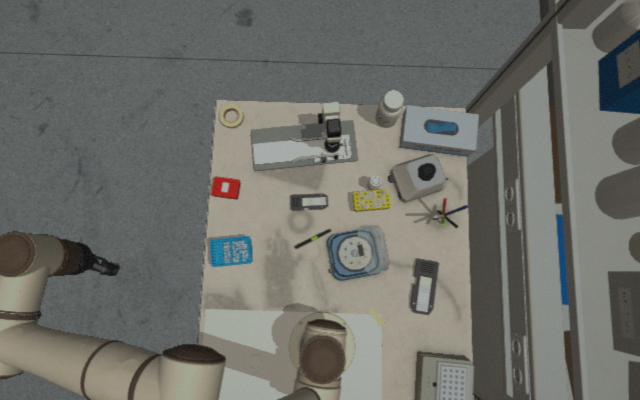

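View pics/scene0.png

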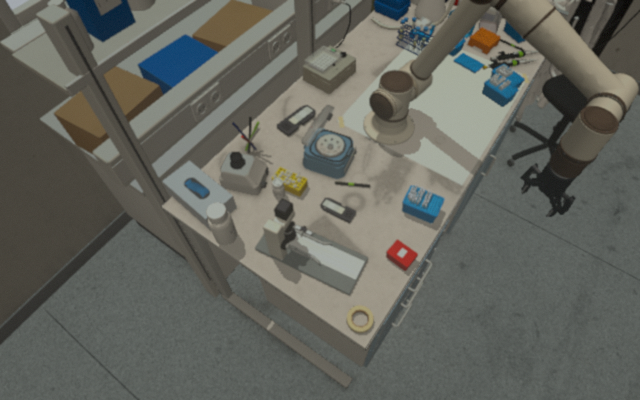

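The top view shows the stand at about (303,146), lens head at (333,125). Carrier look-alikes are A at (309,202) and B at (424,286). In the scene view A is at (337,209) and B at (297,120).

```bash
python3 - <<'E'
from h import *
import pickle
D=pickle.load(open('D0.pkl','rb'));d=D['top']
g=d['image'];hsv=cv2.cvtColor(g,cv2.COLOR_RGB2HSV)
for n,(u0,v0,u1,v1) in dict(A=(280,185,335,218),B=(400,250,450,325)).items():
    m=np.zeros(g.shape[:2],np.uint8);m[v0:v1,u0:u1]=(g[v0:v1,u0:u1].max(2)<110)
    c=max(cv2.findContours(m,cv2.RETR_EXTERNAL,cv2.CHAIN_APPROX_NONE)[0],key=cv2.contourArea)
    P=plane(d,c.reshape(-1,2),11)[:,:2].astype(np.float32);print(n,cv2.minAreaRect(P))
print('stand corners',plane(d,[(251,130),(255,169),(357,159),(353,122)],14).round())
a=cv2.resize(g[95:225,230:400],None,fx=4.5,fy=4.5,interpolation=cv2.INTER_CUBIC)
cv2.imwrite('pics/c1.png',a[...,::-1])
E
```

```text
A ((441.3808898925781, 55.286903381347656), (52.80731201171875, 119.2223892211914), 3.906378746032715)
B ((187.13710021972656, -309.3266906738281), (77.53142547607422, 166.4972686767578), 83.27212524414062)
stand corners [[673. 252.  14.]
 [542. 231.  14.]
 [586. -97.  14.]
 [711. -82.  14.]]
```

View pics/c1.png

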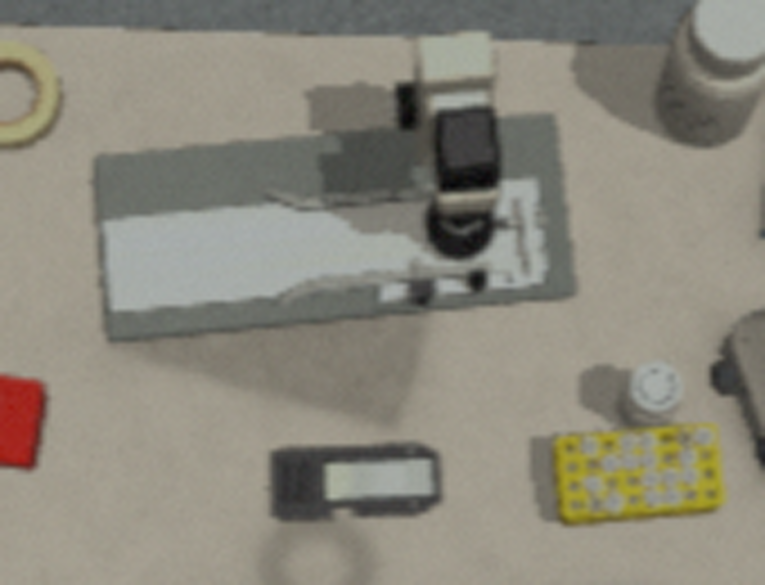

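Candidates: A at top (309,202) measures 53 x 119 mm, so it is the 120 x 50 carrier. B at (424,286) measures 78 x 166 mm, so it is too large. In the crop, A's taper points right towards the lens and its notch is on the lower edge at (350,517), the robot side and the catch side. I choose A and will look closer with the wrist camera.

```bash
cat >> h.py <<'E'
def to(pos,yaw):
    "tool-frame shift (m) then turn (deg) to a tool-down pose with tool x at yaw (deg, world)"
    s=arm.read_state();Rc=R.from_quat(s['ee_rot'])
    Rt=R.from_euler('z',yaw,degrees=True)*R.from_euler('x',180,degrees=True)
    print('pos',s['position'].round(1),'t',s['clock'],'shift',(Rc.inv().apply(np.array(pos)-s['position'])/1000).round(4),'turn',np.degrees((Rc.inv()*Rt).as_rotvec()).round(2),'j',s['joints'].round(2),'F',s['contact_force'].round(1))
E
python3 -c "
from h import *
to([500,120,320],-85)"
```

```text
pos [234.4 578.9 223.3] t 0.15 shift [ 0.4185  0.3257 -0.0961] turn [ 8.000e-02 -6.000e-02  6.295e+01] j [ 1.44  0.39  0.01 -0.   -1.19 -0.26] F [-0.1  0.  -0.2]
```

```bash
python3 -m pendant '[[0.035,0.027,-0.02,0,0,0,0.085],[0.035,0.027,-0.02,0,0,0,0.085],[0.035,0.027,-0.02,0,0,0,0.085],[0.035,0.027,-0.02,0,0,0,0.085],[0.035,0.027,-0.016,0,0,0,0.085],[0.035,0.027,0,0,0,0,0.085],[0.035,0.027,0,0,0,0,0.085],[0.035,0.027,0,0,0,0,0.085],[0.035,0.027,0,0,0,0,0.085],[0.035,0.027,0,0,0,0,0.085],[0.035,0.027,0,0,0,0,0.085],[0.033,0.027,0,0,0,0,0.085]]' | tail -c 600
python3 -m pendant '[[0,0,0,0,0,8,0.085],[0,0,0,0,0,8,0.085],[0,0,0,0,0,8,0.085],[0,0,0,0,0,8,0.085],[0,0,0,0,0,8,0.085],[0,0,0,0,0,8,0.085],[0,0,0,0,0,8,0.085],[0,0,0,0,0,7,0.085],[0,0,0,0,0,0,0.085],[0,0,0,0,0,0,0.085]]' | tail -c 600
python3 - <<'E'
from h import *
import pickle
to([470,100,320],-85)
d=get('wrist');pickle.dump(d,open('w1.pkl','wb'));save(d,'w1.png');print(d['xyz'],d['R'].round(3))
E
```

```text
clock: 1.35
position: [500.9, 120.3, 320.0]
ee_rot: [0.982, -0.191, -0.0, -0.0]
contact_force: [0.7, 0.5, 0.2]
gripper_width: 85.2
grasp_force: 0.0
clock: 2.35
position: [500.2, 122.0, 319.9]
ee_rot: [0.738, -0.675, -0.0, 0.0]
contact_force: [0.4, 0.1, 0.2]
gripper_width: 85.1
grasp_force: 0.0
pos [500.2 122.  319.9] t 2.35 shift [ 0.0193  0.0321 -0.0001] turn [ 0.03 -0.01  0.1 ] j [ 0.55  0.14 -0.09 -0.   -1.34 -0.47] F [0.4 0.1 0.2]
[506.38754642  47.94514585 470.12690221] [[-0.996 -0.084 -0.026]
 [-0.088  0.953  0.29 ]
 [ 0.     0.291 -0.957]]
```

View pics/w1.png

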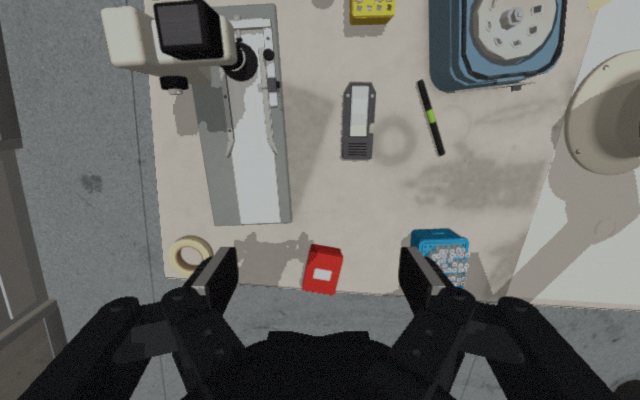

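The wrist view shows carrier A with its tip up at (359,84), ribbed end at (357,155) and notch on its right edge at (372,128). The stand's loading end is at (215..291,223) and the lens head at (240,55). I'll take a second view for heights.

```bash
python3 -m pendant '[[-0.02,-0.02,0.03,0,0,0,0.085],[-0.02,-0.02,0.03,0,0,0,0.085],[-0.01,0,0.01,0,0,0,0.085],[0,0,0,0,0,0,0.085],[0,0,0,0,0,0,0.085],[0,0,0,0,0,0,0.085]]' | tail -c 300
python3 - <<'E'
from h import *
import pickle
d=get('wrist');pickle.dump(d,open('w2.pkl','wb'));save(d,'w2.png');print(d['xyz'])
E
```

```text
clock: 3.0
position: [536.2, 175.1, 252.0]
ee_rot: [0.737, -0.676, 0.001, -0.001]
contact_force: [-0.4, 0.4, -0.4]
gripper_width: 85.1
grasp_force: 0.0
[541.71377189 100.76468204 402.16803785]
```

View pics/w2.png

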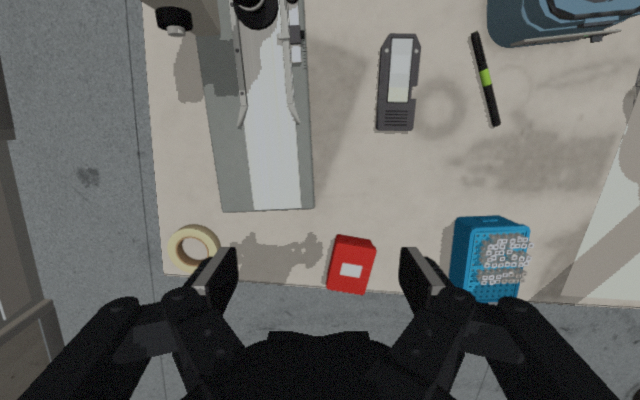

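The carrier is seen at (398,82) with its notch at (413,90), and the track's loading end runs from (252,210) to (300,208). Nothing blocks either one.

```bash
cat > meas.py <<'E'
from h import *
import pickle
def big(m): return max(cv2.findContours(m.astype(np.uint8),cv2.RETR_EXTERNAL,cv2.CHAIN_APPROX_NONE)[0],key=cv2.contourArea).reshape(-1,2).astype(float)
def line(p): vx,vy,x,y=cv2.fitLine(p.astype(np.float32),cv2.DIST_HUBER,0,.01,.01).ravel(); return np.array([x,y]),np.array([vx,vy])
def inter(a,b): s=np.linalg.solve(np.c_[a[1],-b[1]],b[0]-a[0]); return a[0]+a[1]*s[0]
def floor(d,box,rows):
    u0,v0,u1,v1=box;g=d['image'].astype(int);m=np.zeros(g.shape[:2],bool)
    m[v0:v1,u0:u1]=((g.min(2)>150)&(g[...,0]-g[...,2]<12))[v0:v1,u0:u1]
    c=big(m);mid=c[:,0].mean();s=(c[:,1]>rows[0])&(c[:,1]<rows[1])
    L=line(c[s&(c[:,0]<mid)]-[.5,0]);Rr=line(c[s&(c[:,0]>mid)]+[.5,0]);vm=c[:,1].max();
    xs=c[c[:,1]>vm-6];lo,hi=xs[:,0].min(),xs[:,0].max()
    e=c[(c[:,1]>vm-5)&(c[:,0]>lo+6)&(c[:,0]<hi-6)];E=line(e+[0,.5])
    return [inter(L,E),inter(Rr,E)],L,Rr
def carrier(d,box):
    u0,v0,u1,v1=box;g=d['image'];m=np.zeros(g.shape[:2],np.uint8);m[v0:v1,u0:u1]=(g[v0:v1,u0:u1].max(2)<110)
    c=big(m);
    return c
if __name__=='__main__':
    d1,d2=[pickle.load(open(f,'rb')) for f in('w1.pkl','w2.pkl')]
    f1,L1,R1=floor(d1,(200,150,295,232),(165,212));f2,L2,R2=floor(d2,(200,110,315,220),(130,200))
    print(np.round(f1,1).tolist(),np.round(f2,1).tolist());print('floor end corners',tri(d1,f1,d2,f2).round(1))
    for d,L,Rr,v in((d1,L1,R1,(170,210)),(d2,L2,R2,(130,195))):
        Q=[]
        for l in(L,Rr):
            pts=[l[0]+l[1]*(vv-l[0][1])/l[1][1] for vv in v];P=plane(d,pts,16);e=P[0]-P[1];Q.append((P,np.degrees(np.arctan2(e[1],e[0]))))
        print('edge yaw',Q[0][1],Q[1][1])
        f=f1 if d is d1 else f2;P=plane(d,f,16)[:,:2];print('plane16 corners',P.round(1).tolist(),'width',np.linalg.norm(P[0]-P[1]))
    for d,b in((d1,(335,75,382,166)),(d2,(370,25,425,140))):
        c=carrier(d,b);r=cv2.minAreaRect(plane(d,c,8)[:,:2].astype(np.float32));print('carrier',r)
        # rear corners (max of +-u+v)
        k=[c[np.argmax(-c[:,0]+c[:,1])],c[np.argmax(c[:,0]+c[:,1])]]
        t=line(c[(c[:,1]<c[:,1].min()+3)]);print(k,c[c[:,1]<c[:,1].min()+2].mean(0))
        d['k']=k+[c[c[:,1]<c[:,1].min()+2].mean(0)]
    print('carrier pts',tri(d1,d1['k'],d2,d2['k']).round(1))
E
python3 meas.py
```

```text
[[240.3000030517578, 223.89999389648438], [279.70001220703125, 221.8000030517578]] [[253.5, 209.60000610351562], [300.29998779296875, 207.1999969482422]]
floor end corners [[6.245e+02 2.417e+02 2.220e+01 2.000e-01]
 [5.573e+02 2.346e+02 1.500e+01 3.000e-01]]
edge yaw -82.961044007695 -82.71413278619268
plane16 corners [[626.1, 244.4], [557.1, 234.3]] width 69.69654419668001
edge yaw -82.67100674898177 -82.68720829687794
plane16 corners [[625.9, 243.9], [557.4, 234.1]] width 69.23997086114942
carrier ((441.63739013671875, 54.45888137817383), (51.692779541015625, 120.08777618408203), 4.433334827423096)
[array([341., 157.]), array([370., 158.])] [360.          82.43478261]
carrier ((441.62554931640625, 53.58915710449219), (53.295562744140625, 120.34663391113281), 4.39252233505249)
[array([375., 128.]), array([410., 130.])] [402.          33.85185185]
carrier pts [[ 4.618e+02  1.133e+02  4.100e+00  7.000e-01]
 [ 4.122e+02  1.113e+02  1.700e+00  3.000e-01]
 [ 4.461e+02 -4.300e+00  1.280e+01  3.000e-01]]
```

```bash
python3 -c "
from h import *
to([442.5,42,70],-85.6)"
```

```text
pos [536.2 175.  252. ] t 3.05 shift [0.1247 0.1054 0.1815] turn [-0.17  0.07  0.56] j [ 0.6   0.26 -0.1   0.   -1.21 -0.52] F [ 0.3 -0.1 -0.5]
```

```bash
python3 -m pendant '[[0.021,0.0176,0.012,0,0,0.56,0.075],[0.021,0.0176,0.03,0,0,0,0.075],[0.021,0.0176,0.035,0,0,0,0.075],[0.021,0.0176,0.035,0,0,0,0.075],[0.021,0.0176,0.035,0,0,0,0.075],[0.0197,0.0176,0.0345,0,0,0,0.075],[0,0,0,0,0,0,0.075],[0,0,0,0,0,0,0.075],[0,0,0,0,0,0,0.075],[0,0,0,0,0,0,0.075]]' | tail -c 300
python3 - <<'E'
from h import *
to([442.5,42,27],-85.6)
d=get('wrist');save(d,'w3.png')
E
```

```text
clock: 4.05
position: [442.2, 43.8, 70.1]
ee_rot: [0.734, -0.679, 0.001, -0.002]
contact_force: [0.1, -0.0, 0.5]
gripper_width: 74.8
grasp_force: 0.0
pos [442.2  43.8  70.1] t 4.05 shift [0.0019 0.     0.0431] turn [-0.23  0.08  0.04] j [ 0.47  0.27 -0.63  0.   -0.67 -0.39] F [ 0.1 -0.   0.5]
```

View pics/w3.png

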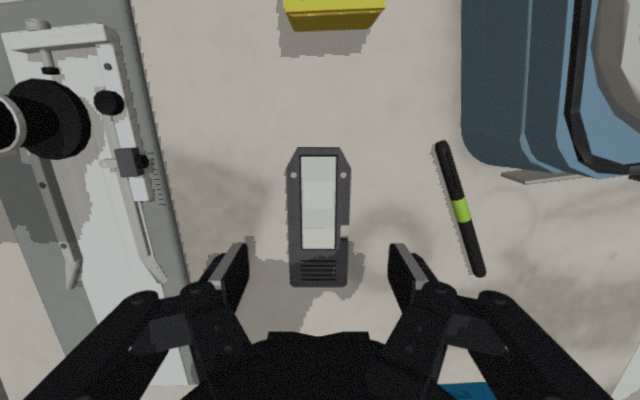

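The close view shows carrier A centred between the fingers, taper up at (320,150) and notch right at (345,228): the choice is right. I'll descend and grip.

```bash
python3 -m pendant '[[0.002,0,0.02,-0.23,0.08,0,0.07],[0,0,0.015,0,0,0,0.07],[0,0,0.007,0,0,0,0.07],[0,0,0,0,0,0,0.07],[0,0,0,0,0,0,0.07],[0,0,0,0,0,0,0.07]]' | tail -c 300;  python3 -m pendant '[[0,0,0,0,0,0,0.058],[0,0,0,0,0,0,0.054],[0,0,0,0,0,0,0.045],[0,0,0,0,0,0,0.04],[0,0,0,0,0,0,0.04],[0,0,0,0,0,0,0.04]]' | tail -c 300
```

```text
clock: 4.7
position: [441.1, 41.1, 27.3]
ee_rot: [0.734, -0.679, -0.0, 0.001]
contact_force: [-0.4, 0.2, -0.1]
gripper_width: 70.1
grasp_force: 0.0
clock: 5.3
position: [440.5, 40.7, 26.6]
ee_rot: [0.734, -0.679, -0.001, 0.002]
contact_force: [-0.5, 0.1, -0.3]
gripper_width: 39.8
grasp_force: 0.0
```

```bash
python3 -m pendant '[[0,0,0,0,0,0,0.07],[0,0,0,0,0,0,0.07],[0,0,0,0,0,0,0.07]]' | tail -c 100; python3 - <<'E'
from h import *
d=get('wrist');save(d,'w4.png')
E
```

```text
[0.734, -0.68, -0.001, 0.002]
contact_force: [0.1, -0.1, -0.8]
gripper_width: 69.7
grasp_force: 0.0
```

View pics/w4.png

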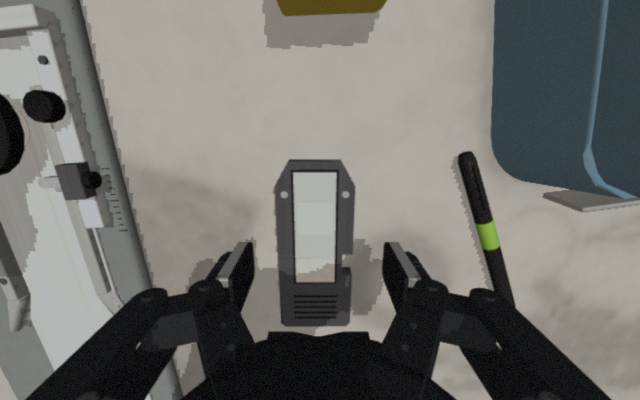

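The carrier is undisturbed at (315,240) and the fingers closed above it. I'll go lower stepwise by feel.

```bash
python3 -m pendant '[[0,-0.001,0.005,0,0,0,0.07],[0,0,0,0,0,0,0.062],[0,0,0,0,0,0,0.055],[0,0,0,0,0,0,0.045],[0,0,0,0,0,0,0.045],[0,0,0,0,0,0,0.045]]' | tail -c 300
```

```text
clock: 6.25
position: [441.5, 40.8, 21.7]
ee_rot: [0.734, -0.679, -0.001, 0.002]
contact_force: [0.4, -0.3, 0.2]
gripper_width: 44.8
grasp_force: 0.0
```

```bash
python3 -m pendant '[[0,0,0,0,0,0,0.07],[0,0,0,0,0,0,0.07],[0,0,0.005,0,0,0,0.07],[0,0,0,0,0,0,0.062],[0,0,0,0,0,0,0.055],[0,0,0,0,0,0,0.045],[0,0,0,0,0,0,0.045],[0,0,0,0,0,0,0.045]]' | tail -c 300
```

```text
clock: 7.05
position: [441.5, 40.8, 16.7]
ee_rot: [0.734, -0.679, -0.001, 0.002]
contact_force: [0.1, 0.4, -0.2]
gripper_width: 45.0
grasp_force: 0.0
```

```bash
python3 - <<'E'
from h import *
import pickle
d=get('wrist');pickle.dump(d,open('w5.pkl','wb'))
cv2.imwrite('pics/w5.png',cv2.resize(d['image'][150:350,180:460],None,fx=2.8,fy=2.8,interpolation=cv2.INTER_CUBIC)[...,::-1])
s=arm.read_state();print(d['xyz'],s['position'],s['ee_rot'])
E
```

```text
[447.20123023 -33.12298366 166.97830928] [441.49938684  40.81389139  16.67443184] [ 0.73368016 -0.67949196 -0.00080983  0.00185669]
```

View pics/w5.png

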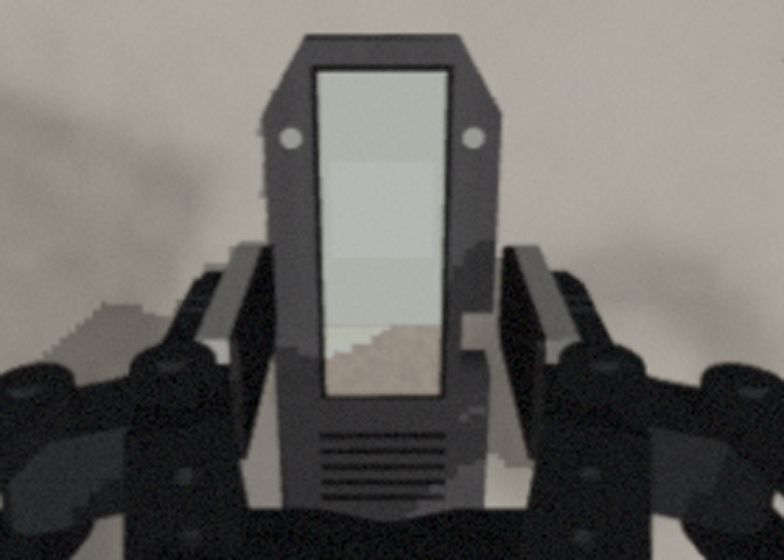

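The fingertips look well above the carrier; against the carrier's own width they are about 20 mm too high. I'll open and feel downward in small steps.

```bash
python3 -m pendant '[[0,0,0,0,0,0,0.07],[0,0,0,0,0,0,0.07],[0,0,0.002,0,0,0,0.07],[0,0,0.002,0,0,0,0.07],[0,0,0.001,0,0,0,0.07],[0,0,0,0,0,0,0.07]]' | tail -c 250;python3 -c "
from h import *
to([441.5,41,5],-85.6)"
```

```text
clock: 7.7
position: [441.3, 40.7, 11.4]
ee_rot: [0.734, -0.679, -0.001, 0.002]
contact_force: [0.2, 0.2, -0.3]
gripper_width: 69.7
grasp_force: 0.0
pos [441.3  40.7  11.4] t 7.7 shift [-0.0003 -0.0003  0.0064] turn [ 0.26 -0.09 -0.01] j [ 0.46  0.38 -0.68 -0.   -0.51 -0.38] F [ 0.2  0.2 -0.3]
```

```bash
python3 -m pendant '[[0,0,0.002,0,0,0,0.07],[0,0,0.002,0,0,0,0.07],[0,0,0.002,0,0,0,0.07],[0,0,0,0,0,0,0.07]]' | tail -c 170; python3 -m pendant '[[0,0,0.002,0,0,0,0.07],[0,0,0.002,0,0,0,0.07],[0,0,0,0,0,0,0.07]]' | tail -c 250
```

```text
clock: 8.1
position: [441.2, 40.7, 5.3]
ee_rot: [0.734, -0.68, -0.001, 0.002]
contact_force: [0.1, 0.5, -1.1]
gripper_width: 69.9
grasp_force: 0.0
clock: 8.4
position: [441.2, 40.7, 1.3]
ee_rot: [0.734, -0.68, -0.001, 0.002]
contact_force: [-0.5, 0.6, -0.1]
gripper_width: 70.3
grasp_force: 0.0
```

```bash
python3 -m pendant '[[0,0,0.002,0,0,0,0.07],[0,0,0.002,0,0,0,0.07],[0,0,0.002,0,0,0,0.07],[0,0,0,0,0,0,0.07]]' | tail -c 170; python3 -m pendant '[[0,0,0,0,0,0,0.06],[0,0,0,0,0,0,0.055],[0,0,0,0,0,0,0.047],[0,0,0,0,0,0,0.047]]' | tail -c 250
```

```text
clock: 8.8
position: [441.1, 40.6, -4.7]
ee_rot: [0.734, -0.68, -0.001, 0.002]
contact_force: [0.5, -0.1, 0.3]
gripper_width: 70.2
grasp_force: 0.0
clock: 9.2
position: [441.7, 40.9, -3.8]
ee_rot: [0.734, -0.679, -0.001, 0.002]
contact_force: [-0.4, 0.7, 4.0]
gripper_width: 48.2
grasp_force: 52.3
```

```bash
python3 -m pendant '[[0,0,0,0,0,0,0.06],[0,0,0,0,0,0,0.06],[0,0,0.002,0,0,0,0.06],[0,0,0.001,0,0,0,0.06],[0,0,0,0,0,0,0.06]]' | tail -c 250; python3 -m pendant '[[0,0,0,0,0,0,0.052],[0,0,0,0,0,0,0.048],[0,0,0,0,0,0,0.045],[0,0,0,0,0,0,0.045]]' | tail -c 250
```

```text
clock: 9.7
position: [441.1, 40.6, -7.7]
ee_rot: [0.734, -0.68, -0.001, 0.002]
contact_force: [0.1, 0.1, -0.1]
gripper_width: 60.0
grasp_force: 0.0
clock: 10.1
position: [441.4, 40.8, -7.0]
ee_rot: [0.734, -0.679, -0.001, 0.002]
contact_force: [-2.0, -0.0, 5.6]
gripper_width: 47.9
grasp_force: 61.4
```

Gripped (about 48 mm reading, 61 N). I'll lift it and check.

```bash
python3 -m pendant '[[0,0,-0.005,0,0,0,0.045],[0,0,-0.01,0,0,0,0.045],[0,0,-0.02,0,0,0,0.045],[0,0,-0.025,0,0,0,0.045],[0,0,-0.01,0,0,0,0.045],[0,0,0,0,0,0,0.045]]' | tail -c 250; python3 -c "
from h import *
to([601.4,162.7,62],-82.7)"
```

```text
clock: 10.7
position: [442.6, 41.4, 64.1]
ee_rot: [0.734, -0.679, -0.0, -0.0]
contact_force: [0.4, -0.3, -0.8]
gripper_width: 48.0
grasp_force: 62.5
pos [442.6  41.4  64.1] t 10.7 shift [-0.1088 -0.1676  0.0021] turn [ 0.01  0.01 -2.91] j [ 0.46  0.28 -0.63 -0.   -0.66 -0.38] F [ 0.4 -0.3 -0.8]
```

```bash
python3 -m pendant '[[-0.008,-0.012,0,0,0,0,0.045],[-0.016,-0.025,0,0,0,-1,0.045],[-0.02,-0.031,0,0,0,-1,0.045],[-0.02,-0.031,0,0,0,-0.9,0.045],[-0.02,-0.031,0,0,0,0,0.045],[-0.014,-0.022,0,0,0,0,0.045],[-0.008,-0.011,0,0,0,0,0.045],[0,0,0,0,0,0,0.045],[0,0,0,0,0,0,0.045],[0,0,0,0,0,0,0.045]]' | tail -c 250; python3 - <<'E'
from h import *
import pickle
to([601.4,162.7,30],-82.7)
d=get('wrist');save(d,'w6.png');pickle.dump(d,open('w6.pkl','wb'));print(d['xyz'])
E
```

```text
clock: 11.7
position: [591.4, 162.9, 60.8]
ee_rot: [0.751, -0.661, -0.001, 0.003]
contact_force: [-0.2, 0.0, -1.6]
gripper_width: 48.4
grasp_force: 62.4
pos [591.4 162.9  60.8] t 11.7 shift [ 0.0014 -0.0101  0.0307] turn [ 0.37 -0.11 -0.03] j [ 0.53  0.52 -0.21 -0.   -0.84 -0.4 ] F [-0.2  0.  -1.6]
[601.15686657  89.5398249  211.14529367]
```

View pics/w6.png

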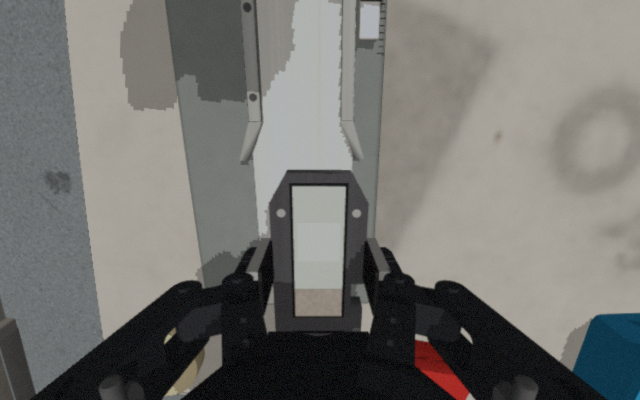

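The carrier hangs straight in the grip, taper up at (290..350,171) and notch right at (355,295). The flare mouth is at (245..358,160). I'm 10 mm off in tool y, so I'll refine the numbers.

```bash
python3 - <<'E'
from h import *
import pickle
d=pickle.load(open('w6.pkl','rb'))
y=np.radians(-82.7);ex=np.array([np.cos(y),np.sin(y)]);ey=np.array([-ex[1],ex[0]])
P0=np.array([591.6,239.1])+176*ex
st=lambda P:np.c_[(P[:,:2]-P0)@ex,(P[:,:2]-P0)@ey].round(1).tolist()
g=d['image'].astype(int)
for v in (20,50,80,110,140,175): # gradient profile across the rails
    r=g[v,225:395].sum(1)/3; e=np.diff(r); k=[i for i in range(1,len(e)-1) if abs(e[i])>14 and abs(e[i])>=abs(e[i-1]) and abs(e[i])>=abs(e[i+1])]
    print(v,[(225.5+i,int(e[i])) for i in k])
print('left tops z25',st(plane(d,[(260,122),(262,20),(245,162)],25)),'right z21',st(plane(d,[(342,122),(343,20),(358,160)],21)))
print('origin',P0, 'tcp',st(np.array([arm.read_state()['position']])))
print('carrier tip, shoulders z79',st(plane(d,[(290,171),(350,171),(271,202),(367,205)],79)))
E
```

```text
20 [(241.5, 14), (254.5, -21), (256.5, 39), (292.5, 24), (340.5, -38), (342.5, 28), (354.5, -32), (359.5, 52), (378.5, -31), (386.5, 19)]
50 [(243.5, 23), (255.5, -19), (258.5, 43), (294.5, 19), (340.5, -37), (342.5, 14), (354.5, -36), (356.5, 19), (384.5, 28)]
80 [(245.5, 15), (257.5, -22), (260.5, 37), (339.5, -27), (341.5, 21), (353.5, -15), (382.5, 17)]
110 [(259.5, -33), (261.5, 50), (339.5, -39), (341.5, 24), (352.5, -14), (381.5, 18)]
140 [(254.5, -19), (256.5, 51), (344.5, -18), (358.5, -15), (379.5, 21)]
175 [(253.5, 26), (284.5, -45), (353.5, 22), (377.5, 21)]
left tops z25 [[-30.9, 26.8], [27.6, 22.3], [-56.9, 38.5]] right z21 [[-31.2, -26.7], [28.7, -26.0], [-56.5, -38.2]]
origin [613.96337111  64.5265781 ] tcp [[-100.4, -9.8]]
carrier tip, shoulders z79 [[-52.5, 3.1], [-52.6, -25.8], [-68.2, 13.1], [-69.9, -34.9]]
```

```bash
python3 -m pendant '[[0.001,-0.0103,0,0.37,-0.11,0,0.045],[0,0,0.012,0,0,0,0.045],[0,0,0.015,0,0,0,0.045],[0,0,0.013,0,0,0,0.045],[0,0,0.006,0,0,0,0.045],[0,0,0,0,0,0,0.045],[0,0,0,0,0,0,0.045]]' | tail -c 250; python3 -c "
from h import *
to([601.4,162.7,9],-82.7)"
```

```text
clock: 12.45
position: [603.1, 164.0, 15.9]
ee_rot: [0.751, -0.661, 0.001, -0.001]
contact_force: [0.5, 0.7, -1.0]
gripper_width: 48.1
grasp_force: 62.4
pos [603.1 164.   15.9] t 12.45 shift [0.0011 0.0019 0.0069] turn [-0.16  0.04  0.01] j [ 0.52  0.59 -0.23  0.   -0.75 -0.4 ] F [ 0.5  0.7 -1. ]
```

```bash
python3 -m pendant '[[0,0.001,0.002,0,0,0,0.045],[0,0,0.002,0,0,0,0.045],[0,0,0.001,0,0,0,0.045],[0,0,0,0,0,0,0.045]]' | tail -c 250;  python3 -m pendant '[[0,0,0.001,0,0,0,0.045],[0,0,0.0005,0,0,0,0.045],[0,0,0,0,0,0,0.045]]' | tail -c 250
```

```text
clock: 12.85
position: [601.8, 163.8, 10.8]
ee_rot: [0.751, -0.661, 0.001, -0.001]
contact_force: [0.1, 0.1, -1.9]
gripper_width: 48.1
grasp_force: 62.4
clock: 13.15
position: [601.9, 163.8, 9.3]
ee_rot: [0.751, -0.661, 0.001, -0.001]
contact_force: [-0.6, -0.1, -1.5]
gripper_width: 48.1
grasp_force: 62.4
```

```bash
python3 -m pendant '[[0,0,0.0007,0,0,0,0.045],[0,0,0,0,0,0,0.045]]' | tail -c 170;  python3 -m pendant '[[0,0,0.0007,0,0,0,0.045],[0,0,0,0,0,0,0.045]]' | tail -c 170
```

```text
clock: 13.35
position: [601.9, 163.8, 9.2]
ee_rot: [0.751, -0.661, 0.001, -0.001]
contact_force: [-1.5, -0.7, 3.9]
gripper_width: 47.7
grasp_force: 62.9
clock: 13.55
position: [601.9, 163.8, 9.2]
ee_rot: [0.751, -0.661, 0.001, -0.001]
contact_force: [-3.2, 0.1, 7.4]
gripper_width: 47.9
grasp_force: 63.4
```

Touchdown came at the predicted height. I'll back off slightly and release, then rise.

```bash
python3 -m pendant '[[0,0,-0.001,0,0,0,0.049],[0,0,0,0,0,0,0.053],[0,0,0,0,0,0,0.06],[0,0,0,0,0,0,0.068],[0,0,0,0,0,0,0.07],[0,0,-0.01,0,0,0,0.07],[0,0,-0.025,0,0,0,0.07],[0,0,-0.025,0,0,0,0.07],[0,0,0,0,0,0,0.07],[0,0,0,0,0,0,0.07]]' | tail -c 250; python3 - <<'E'
from h import *
import pickle
to([601.9,163.8,69],-172.7)
d=get('wrist');save(d,'w7.png');pickle.dump(d,open('w7.pkl','wb'))
y=np.radians(-82.7);ex=np.array([np.cos(y),np.sin(y)]);ey=np.array([-ex[1],ex[0]]);P0=np.array([613.96,64.53])
g=d['image'];m=np.zeros(g.shape[:2],np.uint8);m[:,:]=(g.max(2)<95)
r=plane(d,[[0,0]],27)
for v in range(120,330,20):
    e=np.where(m[v,230:420])[0]+230; print(v,e.min() if len(e) else None,e.max() if len(e) else None)
E
```

```text
clock: 14.55
position: [602.0, 164.0, 70.1]
ee_rot: [0.751, -0.661, 0.001, -0.002]
contact_force: [0.2, -0.5, -0.2]
gripper_width: 70.2
grasp_force: 0.0
pos [602.  164.   70.1] t 14.55 shift [0.0002 0.0001 0.0011] turn [-0.11  0.27 89.98] j [ 0.52  0.52 -0.19  0.   -0.86 -0.4 ] F [ 0.2 -0.5 -0.2]
120 None None
140 None None
160 260 344
180 284 352
200 285 352
220 286 351
240 244 341
260 230 418
280 230 419
300 230 419
320 230 419
```

View pics/w7.png

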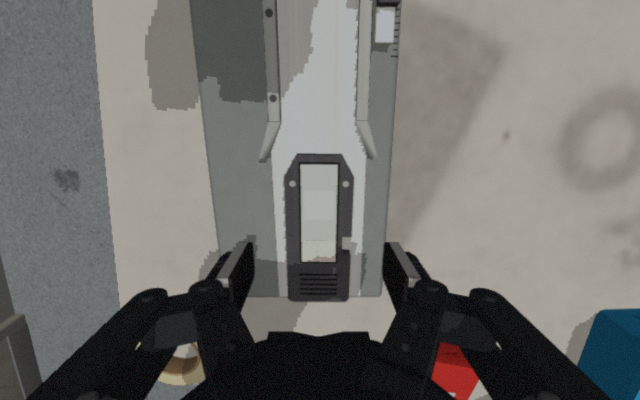

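The carrier lies flat and centred in the track at (284..352,160..298), taper at the flare and notch right at (347,243). Now I'll go behind it, shut the fingers and turn 90°.

```bash
python3 -m pendant '[[-0.015,0,0,0,0,0,0.05],[-0.03,0,0,0,0,0,0.03],[-0.03,0,0,0,0,0,0],[-0.02,0,0,0,0,0,0],[-0.013,0,0,0,0,0,0],[0,0,0,0,0,8,0],[0,0,0,0,0,8,0],[0,0,0,0,0,8,0],[0,0,0,0,0,8,0],[0,0,0,0,0,8,0],[0,0,0,0,0,8,0],[0,0,0,0,0,8,0]]' | tail -c 20;  python3 -m pendant '[[0,0,0.01,0,0,8,0],[0,0,0.02,0,0,8,0],[0,0,0.02,0,0,8,0],[0,0,0,0,0,8,0],[0,0,0,0,0,2,0],[0,0,0,0,0,0,0],[0,0,0,0,0,0,0]]' | tail -c 250; cat >> h.py <<'E'
_y=np.radians(-82.7);EX=np.array([np.cos(_y),np.sin(_y)]);EY=np.array([-EX[1],EX[0]]);P0=np.array([613.96,64.53])
def S():
    s=arm.read_state();p=s['position'];q=p[:2]-P0;f=s['contact_force']
    print('t',s['clock'],'stand',(q@EX).round(1),(q@EY).round(1),p[2].round(1),'F',(f[:2]@EX).round(1),(f[:2]@EY).round(1),f[2].round(1),'w',round(s['gripper_width'],1),'rpy',R.from_quat(s['ee_rot']).as_euler('xyz',degrees=True).round(1),'j',s['joints'].round(2))
E
python3 -c "
from h import *
S()"
```

```text
.5
grasp_force: 0.0
clock: 16.5
position: [588.0, 270.8, 18.8]
ee_rot: [-0.064, 0.998, 0.0, 0.001]
contact_force: [0.3, 1.1, -0.0]
gripper_width: 0.3
grasp_force: 0.0
t 16.5 stand -207.9 0.5 18.8 F -1.0 0.5 -0.0 w 0.3 rpy [ 1.800e+02  1.000e-01 -1.727e+02] j [ 0.68  0.62 -0.16  0.   -0.79 -2.12]
```

```bash
python3 -m pendant '[[0,0,0.01,0,0,0,0],[0,0,0.002,0,0,0,0],[0,0,0.002,0,0,0,0],[0,0,0,0,0,0,0]]' | tail -c 170;  python3 -m pendant '[[0,0,0.002,0,0,0,0],[0,0,0.002,0,0,0,0],[0,0,0,0,0,0,0]]' | tail -c 170; python3 -m pendant '[[0,0,0.002,0,0,0,0],[0,0,0,0,0,0,0]]' | tail -c 170
```

```text
clock: 16.9
position: [587.9, 270.8, 4.4]
ee_rot: [-0.064, 0.998, 0.0, 0.001]
contact_force: [-0.1, -0.5, 0.3]
gripper_width: -0.1
grasp_force: 0.0
clock: 17.2
position: [588.0, 270.9, 0.7]
ee_rot: [-0.064, 0.998, 0.0, 0.001]
contact_force: [0.5, 0.1, -1.0]
gripper_width: -0.1
grasp_force: 0.0
clock: 17.4
position: [588.0, 270.9, -1.3]
ee_rot: [-0.064, 0.998, 0.0, 0.001]
contact_force: [-0.5, 0.1, 0.8]
gripper_width: -0.1
grasp_force: 0.0
```

```bash
python3 -m pendant '[[0,0,0.0015,0,0,0,0],[0,0,0,0,0,0,0]]' | sed -n '2p;4p' ;  python3 -m pendant '[[0,0,0.0015,0,0,0,0],[0,0,0,0,0,0,0]]' | sed -n '2p;4p'; python3 -m pendant '[[0,0,0.0015,0,0,0,0],[0,0,0,0,0,0,0]]' | sed -n '2p;4p'
```

```text
position: [588.0, 270.9, -2.7]
contact_force: [-0.1, -0.7, -0.3]
position: [588.0, 270.9, -4.3]
contact_force: [0.1, -0.7, 0.2]
position: [588.0, 270.8, -5.8]
contact_force: [1.3, -0.8, 0.2]
```

The shut fingertips are at least 5.8 mm above TCP height. I'll raise to TCP z≈11.5 (tips near 20 mm, beside the carrier's end) and push gently.

```bash
python3 -m pendant '[[0,0,-0.01,0,0,0,0],[0.0005,0,-0.0075,0,0,0,0],[0,-0.005,0,0,0,0,0],[0,-0.005,0,0,0,0,0],[0,-0.003,0,0,0,0,0],[0,0,0,0,0,0,0]]' >/dev/null; python3 -c "
from h import *
S()";  python3 -m pendant '[[0,-0.004,0,0,0,0,0],[0,-0.004,0,0,0,0,0],[0,-0.004,0,0,0,0,0]]' >/dev/null; python3 -c "
from h import *
S()"; python3 -m pendant '[[0,-0.004,0,0,0,0,0],[0,-0.004,0,0,0,0,0],[0,-0.004,0,0,0,0,0]]' >/dev/null; python3 -c "
from h import *
S()"
```

```text
t 18.6 stand -194.2 -0.2 11.7 F 0.5 0.4 0.6 w 0.3 rpy [ 1.800e+02  1.000e-01 -1.728e+02] j [ 0.66  0.62 -0.18  0.   -0.77 -2.11]
t 18.9 stand -182.8 0.1 11.8 F -1.0 0.5 -0.5 w -0.0 rpy [ 1.799e+02  1.000e-01 -1.727e+02] j [ 0.65  0.62 -0.19  0.   -0.76 -2.09]
t 19.2 stand -170.7 0.1 11.9 F -1.2 -1.2 -0.6 w 0.3 rpy [ 1.800e+02  1.000e-01 -1.727e+02] j [ 0.63  0.61 -0.2   0.   -0.76 -2.07]
```

```bash
cat >> h.py <<'E'
def scan(ys=(-21,21),xs=np.arange(-190,60,3),z=27):
    d=get('wrist');g=d['image'].mean(2)
    for y in ys:
        P=np.array([[*(P0+x*EX+y*EY),z] for x in xs]);q=proj(d,P).round().astype(int)
        print(y,[(int(x),int(g[v,u])) for x,(u,v) in zip(xs,q) if 0<=u<640 and 0<=v<400])
E
python3 -c "
from h import *
scan((-15,15))"
```

```text
-15 [(-190, 171), (-187, 127), (-184, 129), (-181, 128), (-178, 99), (-175, 184), (-172, 179), (-169, 184), (-166, 184), (-163, 146), (-160, 145), (-157, 74), (-154, 71), (-151, 69), (-148, 70), (-145, 77), (-142, 77), (-139, 72), (-136, 76), (-133, 71), (-130, 74), (-127, 74), (-124, 79), (-121, 77), (-118, 75), (-115, 70), (-112, 70), (-109, 74), (-106, 74), (-103, 71), (-100, 71), (-97, 74), (-94, 74), (-91, 73), (-88, 79), (-85, 76), (-82, 76), (-79, 73), (-76, 75), (-73, 70), (-70, 75), (-67, 70), (-64, 70), (-61, 75), (-58, 78), (-55, 72), (-52, 73), (-49, 78), (-46, 73), (-43, 74), (-40, 75), (-37, 184), (-34, 184), (-31, 183), (-28, 183), (-25, 185), (-22, 183), (-19, 183), (-16, 181), (-13, 181), (-10, 181), (-7, 180), (-4, 180), (-1, 181), (2, 182)]
15 [(-190, 22), (-187, 15), (-184, 21), (-181, 18), (-178, 20), (-175, 12), (-172, 31), (-169, 26), (-166, 18), (-163, 21), (-160, 6), (-157, 23), (-154, 22), (-151, 14), (-148, 37), (-145, 46), (-142, 33), (-139, 27), (-136, 19), (-133, 22), (-130, 24), (-127, 22), (-124, 61), (-121, 26), (-118, 92), (-115, 91), (-112, 90), (-109, 84), (-106, 86), (-103, 78), (-100, 53), (-97, 56), (-94, 52), (-91, 49), (-88, 46), (-85, 42), (-82, 42), (-79, 40), (-76, 41), (-73, 48), (-70, 45), (-67, 38), (-64, 77), (-61, 77), (-58, 71), (-55, 69), (-52, 64), (-49, 63), (-46, 55), (-43, 46), (-40, 71), (-37, 185), (-34, 184), (-31, 185), (-28, 183), (-25, 182), (-22, 146), (-19, 143), (-16, 141), (-13, 142), (-10, 144), (-7, 142), (-4, 143), (-1, 140), (2, 140), (5, 143), (8, 141), (11, 139), (14, 140)]
```

The carrier now spans x = -158 to -38.5 and follows the fingers. I'll carry on.

```bash
for i in 1; do :; done; python3 -m pendant '[[0,-0.004,0,0,0,0,0],[0,-0.004,0,0,0,0,0],[0,-0.004,0,0,0,0,0],[0,-0.004,0,0,0,0,0]]' >/dev/null; python3 -c "
from h import *
S()"; python3 -m pendant '[[0,-0.004,0,0,0,0,0],[0,-0.004,0,0,0,0,0],[0,-0.004,0,0,0,0,0],[0,-0.004,0,0,0,0,0]]' >/dev/null; python3 -c "
from h import *
S()";  python3 -m pendant '[[0,-0.004,0,0,0,0,0],[0,-0.004,0,0,0,0,0],[0,-0.004,0,0,0,0,0]]' >/dev/null; python3 -c "
from h import *
S()
scan((-21,),np.arange(-115,-80,3));scan((5,),np.arange(-20,30,3))"
```

```text
t 19.65 stand -154.7 0.1 12.0 F -1.6 0.3 0.2 w -0.2 rpy [ 1.800e+02  1.000e-01 -1.727e+02] j [ 0.61  0.61 -0.21  0.   -0.75 -2.05]
t 20.05 stand -138.7 0.1 11.9 F -1.4 0.1 0.1 w 0.1 rpy [ 1.800e+02  1.000e-01 -1.727e+02] j [ 0.58  0.6  -0.22  0.   -0.75 -2.03]
t 20.35 stand -126.7 0.1 11.9 F -1.3 0.1 0.3 w -0.4 rpy [ 1.800e+02  1.000e-01 -1.727e+02] j [ 0.57  0.6  -0.22  0.   -0.74 -2.01]
-21 [(-115, 83), (-112, 75), (-109, 71), (-106, 71), (-103, 72), (-100, 73), (-97, 75), (-94, 75), (-91, 73), (-88, 72), (-85, 76), (-82, 77)]
5 [(-20, 182), (-17, 174), (-14, 174), (-11, 174), (-8, 175), (-5, 174), (-2, 175), (1, 112), (4, 74), (7, 142), (10, 144), (13, 144), (16, 146), (19, 143), (22, 145), (25, 142), (28, 143)]
```

```bash
python3 -m pendant '[[0,-0.003,0,0,0,0,0],[0,-0.003,0,0,0,0,0],[0,-0.003,0,0,0,0,0]]' >/dev/null; python3 -c "
from h import *
S()"; python3 -m pendant '[[0,-0.003,0,0,0,0,0],[0,-0.003,0,0,0,0,0],[0,-0.003,0,0,0,0,0]]' >/dev/null; python3 -c "
from h import *
S()";  python3 -m pendant '[[0,-0.003,0,0,0,0,0],[0,-0.003,0,0,0,0,0],[0,-0.003,0,0,0,0,0]]' >/dev/null; python3 -c "
from h import *
S()"
```

```text
t 20.75 stand -117.9 0.1 11.9 F -0.7 0.1 -0.5 w -0.2 rpy [ 1.800e+02  1.000e-01 -1.727e+02] j [ 0.55  0.6  -0.23  0.   -0.74 -2.  ]
t 21.05 stand -108.8 0.1 11.9 F -0.5 0.1 0.3 w -0.1 rpy [ 1.800e+02  1.000e-01 -1.727e+02] j [ 0.54  0.6  -0.23  0.   -0.74 -1.98]
t 21.35 stand -99.7 0.1 11.9 F -1.2 0.6 -0.0 w -0.0 rpy [ 1.800e+02  1.000e-01 -1.727e+02] j [ 0.52  0.6  -0.23  0.   -0.74 -1.97]
```

```bash
python3 -m pendant '[[0,-0.003,0,0,0,0,0],[0,-0.003,0,0,0,0,0]]' >/dev/null; python3 -c "
from h import *
S()"; python3 -m pendant '[[0,-0.003,0,0,0,0,0],[0,-0.003,0,0,0,0,0]]' >/dev/null; python3 -c "
from h import *
S()";  python3 -m pendant '[[0,-0.003,0,0,0,0,0],[0,-0.003,0,0,0,0,0]]' >/dev/null; python3 -c "
from h import *
S()"
```

```text
t 21.55 stand -93.8 0.1 11.9 F -0.9 0.6 -0.7 w 0.0 rpy [ 1.800e+02  1.000e-01 -1.727e+02] j [ 0.52  0.59 -0.24  0.   -0.74 -1.96]
t 21.75 stand -87.8 0.1 11.9 F -1.5 0.6 -0.3 w -0.2 rpy [ 1.800e+02  1.000e-01 -1.727e+02] j [ 0.51  0.59 -0.24  0.   -0.74 -1.95]
t 21.95 stand -81.8 0.1 11.9 F -1.2 -0.6 -0.3 w -0.1 rpy [ 1.800e+02  1.000e-01 -1.727e+02] j [ 0.5   0.59 -0.24  0.   -0.73 -1.94]
```

```bash
for k in 1; do :; done; python3 -m pendant '[[0,-0.003,0,0,0,0,0],[0,-0.003,0,0,0,0,0]]' >/dev/null; python3 -c "
from h import *
S()"; python3 -m pendant '[[0,-0.003,0,0,0,0,0],[0,-0.003,0,0,0,0,0]]' >/dev/null; python3 -c "
from h import *
S()";  python3 -m pendant '[[0,-0.003,0,0,0,0,0],[0,-0.003,0,0,0,0,0]]' >/dev/null; python3 -c "
from h import *
S();scan((-15,),np.arange(-70,-20,3))"
```

```text
t 22.15 stand -76.0 0.3 11.9 F -3.9 0.1 -1.1 w 0.3 rpy [ 179.9    0.2 -172.7] j [ 0.49  0.59 -0.24 -0.   -0.73 -1.93]
t 22.35 stand -70.4 0.4 11.9 F -3.2 0.1 -1.0 w -0.6 rpy [ 179.9    0.2 -172.7] j [ 0.48  0.59 -0.24 -0.   -0.73 -1.92]
t 22.55 stand -63.8 0.0 11.8 F -1.4 0.4 0.0 w 0.0 rpy [ 1.800e+02  1.000e-01 -1.727e+02] j [ 0.47  0.59 -0.25  0.   -0.73 -1.91]
-15 [(-70, 186), (-67, 180), (-64, 184), (-61, 187), (-58, 185), (-55, 144), (-52, 65), (-49, 78), (-46, 79), (-43, 79), (-40, 78), (-37, 78), (-34, 80), (-31, 79), (-28, 74), (-25, 76), (-22, 76)]
```

The taper opened the catch at TCP x≈-77 to -66 (up to about 4 N), so the catch-in is expected near TCP x≈-16. I'll approach it and then creep.

```bash
python3 -m pendant '[[0,-0.003,0,0,0,0,0],[0,-0.003,0,0,0,0,0],[0,-0.003,0,0,0,0,0],[0,-0.003,0,0,0,0,0]]' >/dev/null; python3 -c "
from h import *
S()"; python3 -m pendant '[[0,-0.003,0,0,0,0,0],[0,-0.003,0,0,0,0,0],[0,-0.003,0,0,0,0,0],[0,-0.003,0,0,0,0,0]]' >/dev/null; python3 -c "
from h import *
S()";  python3 -m pendant '[[0,-0.002,0,0,0,0,0],[0,-0.002,0,0,0,0,0],[0,-0.002,0,0,0,0,0]]' >/dev/null; python3 -c "
from h import *
S()";  python3 -m pendant '[[0,-0.002,0,0,0,0,0],[0,-0.002,0,0,0,0,0]]' >/dev/null; python3 -c "
from h import *
S()"
```

```text
t 23.0 stand -51.8 0.1 11.8 F -3.6 1.3 -0.4 w 0.3 rpy [ 1.800e+02  1.000e-01 -1.727e+02] j [ 0.45  0.59 -0.25  0.   -0.73 -1.89]
t 23.4 stand -39.7 0.1 11.8 F -3.3 -0.3 0.1 w 0.0 rpy [ 1.800e+02  1.000e-01 -1.727e+02] j [ 0.43  0.59 -0.25  0.   -0.73 -1.87]
t 23.7 stand -33.9 0.2 11.9 F -2.9 1.1 0.1 w -0.3 rpy [ 1.800e+02  1.000e-01 -1.727e+02] j [ 0.42  0.59 -0.25  0.   -0.73 -1.86]
t 23.9 stand -29.9 0.1 11.8 F -2.7 1.5 0.1 w -0.1 rpy [ 1.800e+02  1.000e-01 -1.727e+02] j [ 0.41  0.59 -0.25  0.   -0.73 -1.86]
```

```bash
python3 -m pendant '[[0,-0.001,0,0,0,0,0],[0,-0.001,0,0,0,0,0],[0,-0.001,0,0,0,0,0],[0,-0.001,0,0,0,0,0]]' >/dev/null; python3 -c "
from h import *
S()"; python3 -m pendant '[[0,-0.001,0,0,0,0,0],[0,-0.001,0,0,0,0,0]]' >/dev/null; python3 -c "
from h import *
S()";  python3 -m pendant '[[0,-0.001,0,0,0,0,0],[0,-0.001,0,0,0,0,0]]' >/dev/null; python3 -c "
from h import *
S()";  python3 -m pendant '[[0,-0.001,0,0,0,0,0],[0,-0.001,0,0,0,0,0]]' >/dev/null; python3 -c "
from h import *
S()"
```

```text
t 24.3 stand -26.0 0.1 11.8 F -2.1 0.4 0.8 w 0.0 rpy [ 1.800e+02  1.000e-01 -1.727e+02] j [ 0.41  0.59 -0.25 -0.   -0.73 -1.85]
t 24.5 stand -24.0 0.1 11.8 F -2.3 0.5 0.2 w -0.1 rpy [ 1.800e+02  1.000e-01 -1.727e+02] j [ 0.41  0.59 -0.25 -0.   -0.73 -1.85]
t 24.7 stand -22.1 0.1 11.8 F -3.8 -0.1 1.0 w -0.2 rpy [ 1.799e+02  1.000e-01 -1.727e+02] j [ 0.4   0.59 -0.25 -0.   -0.73 -1.85]
t 24.9 stand -20.3 0.1 11.8 F -5.3 0.3 0.2 w -0.0 rpy [ 1.799e+02  1.000e-01 -1.727e+02] j [ 0.4   0.59 -0.25 -0.   -0.73 -1.84]
```

```bash
python3 -m pendant '[[0,-0.0005,0,0,0,0,0]]' >/dev/null; python3 -c "
from h import *
S()"; python3 -m pendant '[[0,-0.0005,0,0,0,0,0]]' >/dev/null; python3 -c "
from h import *
S()";  python3 -m pendant '[[0,-0.0005,0,0,0,0,0]]' >/dev/null; python3 -c "
from h import *
S()";  python3 -m pendant '[[0,-0.0005,0,0,0,0,0]]' >/dev/null; python3 -c "
from h import *
S()"
```

```text
t 25.0 stand -19.8 0.0 11.8 F -5.3 0.9 0.8 w -0.1 rpy [ 1.799e+02  1.000e-01 -1.727e+02] j [ 0.4   0.59 -0.25 -0.   -0.73 -1.84]
t 25.1 stand -19.4 0.0 11.8 F -6.4 -0.5 0.7 w 0.1 rpy [ 1.799e+02  1.000e-01 -1.727e+02] j [ 0.4   0.59 -0.25 -0.   -0.73 -1.84]
t 25.2 stand -19.0 0.0 11.8 F -6.7 0.2 0.6 w 0.2 rpy [ 1.799e+02  1.000e-01 -1.727e+02] j [ 0.4   0.59 -0.25 -0.   -0.73 -1.84]
t 25.3 stand -18.7 0.1 11.8 F -6.2 -0.6 0.1 w 0.0 rpy [ 1.799e+02  1.000e-01 -1.727e+02] j [ 0.4   0.59 -0.25 -0.   -0.73 -1.84]
```

```bash
python3 -m pendant '[[0,-0.0005,0,0,0,0,0]]' >/dev/null; python3 -c "
from h import *
S()"; python3 -m pendant '[[0,-0.0005,0,0,0,0,0]]' >/dev/null; python3 -c "
from h import *
S()";  python3 -m pendant '[[0,-0.0005,0,0,0,0,0],[0,0,0,0,0,0,0]]' >/dev/null; python3 -c "
from h import *
S();scan((-15,),np.arange(-16,4,1))";  python3 -m pendant '[[0,0.001,0,0,0,0,0]]' >/dev/null; python3 -c "
from h import *
S()";  python3 -m pendant '[[0,0.0005,0,0,0,0,0],[0,0,0,0,0,0,0]]' >/dev/null; python3 -c "
from h import *
S()";  python3 -m pendant '[[0,0.0005,0,0,0,0,0],[0,0,0,0,0,0,0]]' >/dev/null; python3 -c "
from h import *
S()";  python3 -m pendant '[[0,0.0005,0,0,0,0,0],[0,0,0,0,0,0,0]]' >/dev/null; python3 -c "
from h import *
S()"
```

```text
t 25.4 stand -18.2 0.1 11.8 F -6.2 0.1 0.9 w 0.1 rpy [ 179.9    0.2 -172.7] j [ 0.4   0.59 -0.25 -0.   -0.73 -1.84]
t 25.5 stand -17.8 0.1 11.8 F -6.9 0.4 0.7 w -0.1 rpy [ 179.9    0.2 -172.7] j [ 0.4   0.59 -0.25 -0.   -0.73 -1.84]
t 25.7 stand -17.4 0.1 11.8 F -7.1 -0.3 -0.1 w 0.1 rpy [ 179.9    0.2 -172.7] j [ 0.39  0.59 -0.25 -0.   -0.73 -1.84]
-15 [(-16, 190), (-15, 189), (-14, 175), (-13, 178), (-12, 196), (-11, 180), (-10, 152), (-9, 151), (-8, 152), (-7, 137), (-6, 105), (-5, 81), (-4, 82), (-3, 81), (-2, 81), (-1, 82), (0, 80), (1, 83), (2, 81), (3, 82)]
t 25.85 stand -17.9 0.0 11.8 F -3.2 0.6 -0.4 w -0.1 rpy [ 1.799e+02  1.000e-01 -1.727e+02] j [ 0.4   0.59 -0.25 -0.   -0.73 -1.84]
t 26.05 stand -18.1 -0.0 11.8 F -4.6 0.1 0.9 w -0.1 rpy [ 1.800e+02  1.000e-01 -1.727e+02] j [ 0.4   0.59 -0.25 -0.   -0.73 -1.84]
t 26.25 stand -18.4 -0.0 11.8 F -3.3 0.5 -0.4 w -0.4 rpy [ 1.800e+02  1.000e-01 -1.727e+02] j [ 0.4   0.59 -0.25 -0.   -0.73 -1.84]
t 26.45 stand -18.8 -0.0 11.8 F -3.2 -1.6 0.4 w -0.3 rpy [ 1.800e+02  1.000e-01 -1.727e+02] j [ 0.4   0.59 -0.25  0.   -0.73 -1.84]
```

```bash
python3 -m pendant '[[0,0.0007,0,0,0,0,0],[0,0,0,0,0,0,0]]' >/dev/null; python3 -c "
from h import *
S()";  python3 -m pendant '[[0,0.0007,0,0,0,0,0],[0,0,0,0,0,0,0]]' >/dev/null; python3 -c "
from h import *
S()";  python3 -m pendant '[[0,0.0007,0,0,0,0,0],[0,0,0,0,0,0,0]]' >/dev/null; python3 -c "
from h import *
S()";  python3 -m pendant '[[0,0.0007,0,0,0,0,0],[0,0,0,0,0,0,0]]' >/dev/null; python3 -c "
from h import *
S();scan((-15,),np.arange(-16,4,1))"
```

```text
t 26.65 stand -19.6 -0.0 11.8 F -3.2 -0.4 0.7 w 0.0 rpy [ 1.800e+02  1.000e-01 -1.727e+02] j [ 0.4   0.59 -0.25  0.   -0.73 -1.84]
t 26.85 stand -20.2 0.0 11.8 F -0.9 -0.1 1.5 w -0.3 rpy [ 1.800e+02  1.000e-01 -1.727e+02] j [ 0.4   0.59 -0.25  0.   -0.73 -1.84]
t 27.05 stand -20.7 -0.2 11.7 F -0.4 -0.1 0.4 w 0.2 rpy [ 1.800e+02  1.000e-01 -1.727e+02] j [ 0.4   0.59 -0.25  0.   -0.73 -1.84]
t 27.25 stand -21.6 -0.1 11.7 F -0.3 -0.4 0.1 w -0.0 rpy [ 1.800e+02  1.000e-01 -1.727e+02] j [ 0.4   0.59 -0.25  0.   -0.73 -1.85]
-15 [(-16, 195), (-15, 195), (-14, 193), (-13, 154), (-12, 149), (-11, 149), (-10, 149), (-9, 81), (-8, 82), (-7, 84), (-6, 82), (-5, 80), (-4, 81), (-3, 82), (-2, 83), (-1, 79), (0, 76), (1, 83), (2, 81), (3, 81)]
```

The push force fell from 3.2 N to zero at TCP x≈-20 while backing off, and the carrier stayed there. So the catch is holding it against the plunger. I'll retreat and check that it stays.

```bash
python3 -m pendant '[[0,0.01,0,0,0,0,0],[0,0.025,0,0,0,0,0],[0,0.025,0,0,0,0,0],[0,0,-0.03,0,0,0,0],[0,0,-0.04,0,0,0,0],[0,0,-0.03,0,0,0,0],[0,0,0,0,0,0,0],[0,0,0,0,0,0,0],[0,0,0,0,0,0,0]]' | tail -c 200; python3 - <<'E'
from h import *
S();scan((-15,),np.arange(-20,0,1))
E
python3 -m pendant '[[0,0,0,0,0,0,0],[0,0,0,0,0,0,0],[0,0,0,0,0,0,0],[0,0,0,0,0,0,0],[0,0,0,0,0,0,0],[0,0,0,0,0,0,0],[0,0,0,0,0,0,0],[0,0,0,0,0,0,0],[0,0,0,0,0,0,0],[0,0,0,0,0,0,0]]' | tail -c 60; python3 - <<'E'
from h import *
scan((-15,15),np.arange(-14,0,1))
E
```

```text
clock: 28.2
position: [602.4, 145.6, 110.6]
ee_rot: [-0.064, 0.998, 0.0, -0.0]
contact_force: [1.2, -1.1, 0.3]
gripper_width: 0.1
grasp_force: 0.0
t 28.2 stand -81.9 -1.2 110.6 F 1.3 1.0 0.3 w 0.1 rpy [ 180.    -0.  -172.7] j [ 0.5   0.47 -0.15 -0.   -0.94 -1.94]
-15 [(-20, 187), (-19, 191), (-18, 189), (-17, 189), (-16, 168), (-15, 147), (-14, 144), (-13, 146), (-12, 140), (-11, 100), (-10, 52), (-9, 61), (-8, 78), (-7, 77), (-6, 80), (-5, 85), (-4, 79), (-3, 80), (-2, 81), (-1, 77)]
rce: [-0.2, -0.3, 0.6]
gripper_width: -0.2
grasp_force: 0.0
-15 [(-14, 144), (-13, 141), (-12, 125), (-11, 80), (-10, 50), (-9, 49), (-8, 65), (-7, 77), (-6, 78), (-5, 78), (-4, 80), (-3, 76), (-2, 75), (-1, 78)]
15 [(-14, 149), (-13, 149), (-12, 113), (-11, 58), (-10, 46), (-9, 47), (-8, 67), (-7, 77), (-6, 79), (-5, 74), (-4, 76), (-3, 76), (-2, 75), (-1, 57)]
```

```bash
python3 -c "
from bench import arm
print(arm.job_done())"
```

```text
the job is handed in; nothing more can be done
None
```

The carrier is loaded in the stand and the job is handed in: by feel and camera it is held by the side catch against the sprung stop (about 7 N peak measured push), the arm stands clear, and about 29 s were used.

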